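Sort the turned pieces and box the sanding drum

ROBOT

A 7-joint arm with a two-finger parallel gripper is mounted at the origin on the work surface. World frame = base frame: x ahead of the robot, y to its left, z up, the work surface at z = 0. Lengths are in m, angles in rad, forces in N, time in s.
With the tool pointing down it reaches from about 0.4 to 0.85 m from the base axis. Payload 4.4 kg.
Tool frame: the origin (TCP) lies midway between the tips of the shut fingers; the grasp point (between the pads) lies ctrl.tcp_to_grasp behind it (ctrl.tcp_to_grasp is the distance from the TCP to the grasp point, in m); y points along the fingers, z is the direction in which the jaws open and shut, and the axes are right-handed (so a half turn about y gives the same grasp; the last joint's range is limited). The gripper opens to 94 mm and grips with 3 to 60 N. Pads are 16 mm wide; open, the fingers measure 119 mm over their backs; the gripper's body (75 mm by 177 mm) begins 78 mm behind the grasp point.
Start: joints at [-1.39, 0.628, 0.038, 1.517, -0.027, 0.996, -0.02], TCP at [0.159, 0.63, 0.205] pointing down, gripper open.
Joint ranges: [-3.06, 3.06], [-0.37, 2.12], [-1.25, 1.32], [0.18, 2.47], [-1.1, 4.24], [0.23, 1.98], [-2.94, 2.94]. Speed limits (rad/s): [2.57, 2.57, 3.14, 3.14, 3.14, 3.14, 3.14].

INTERFACE

Orientations are given as a unit quaternion [x, y, z, w].
In Python, from station import ctrl gives the robot as it stands.
- The arm moves only by the tool apply_moves, never from a script. Its arguments are lists of equal length, an entry for each row: "slide": the shift along the tool's x, y, z in mm, a list of three; "rot": the turn, a rotation vector about the tool's x, y, z in degrees, a list of three; "gripper": the opening, from 0 (shut) to 1 (fully open). In form: {"slide": [[dx, dy, dz], ...], "rot": [[ax, ay, az], ...], "gripper": [gripper, ...]}. A call has 1 to 10 rows; each row is the pose to reach, as a shift and turn from the pose commanded when the call began, along the tool's axes at that moment; what a row does not reach only later rows make up. A row lasts 1/12 s, in which the tool goes at most 41.7 mm and 7.16 degrees, less where a joint would pass 70% of its speed; a pose out of reach is approached as far as the arm can. A call with a gripper value outside its range is refused whole. The fingers move at their own pace and stop on an object; "newtons" is the grip in N (left out, the last holds). Time passes only in rows, so rows that repeat a pose let the fingers close. It gives the time, the measured TCP pose, the force and the opening at its end, in the units of the state.
- ctrl.sense(): the state, without advancing time (a new reading comes with each control period).
- ctrl.camera(name): name is "side" or "top" or "wrist"; returns (picture, depth): 480x640x3 uint8, red, green, blue; 480x640 float32, m along the optical axis (not along the pixel's ray), 0 where there is no reading.
- ctrl.camera_params(name): a dict with "K" (3x3 intrinsics, pixels), "eye" and "rotation" of the camera in the world; the wrist camera has in their place "mount" (4x4, takes a point from camera to tool coordinates, whose origin is the TCP and whose axes are the tool frame's). Camera axes: x right, y down, z forward; pixel columns grow to the right and rows downward; lengths in m; the calibration is good to about 2 mm. A picture is of the moment at which its call begins: read the wrist's pose just before it. camera_params takes no time and is no camera call.
- ctrl.sign_off(): hands the job in, once; it reports no verdict.
The state is a dict: "t": time; "qpos": joint angles; "qd": joint speeds; "tau": joint torques, N m; "tool_pos": TCP position; "eef_rot": TCP orientation; "contact_force": force on the tool from outside, world axes, zero at the start; "wrist_torque": the same for the moment, N m; "width": opening from 0.0 (shut) to 1.0 (fully open).
Only numpy, scipy, OpenCV 4.12 (cv2) and the standard library are available. Lean on these libraries where they do the work, as an engineer would, in place of code of your own. Each camera call takes 0.05 s, during which the arm holds its last target.

TASK

Clear the row of pieces on the sanding bench: stand the two loose wooden cups upright in the tray that has a sample cup fixed behind it, one cup in each bay, and stand the loose drawer knob upright on its foot in the bay of the tray that has the sample knob. Open the lid of the grey box well up so that it stays, set the dark sanding drum inside standing upright, and shut the lid fully. Leave the cork sanding block where it lies.

Things in the scene. Friction and masses are not known exactly. Their poses are not given: they have to be found in the camera images.
- cup_a_center (a point): One of two equal cups: loose turned cup of pale wood, open at the top, barrel-shaped: 54 mm across at mid-height (40 at the foot, 47 at the rim), 48 mm tall, wall 4 mm, about 60 g, standing upright on the bench. Point at its centre, half-way up, z up. 
- cup_b_center (a point): The other of two equal cups: loose turned cup of pale wood, open at the top, barrel-shaped: 54 mm across at mid-height (40 at the foot, 47 at the rim), 48 mm tall, wall 4 mm, about 60 g, standing upright on the bench. Point at its centre, half-way up, z up. 
- knob_center (a point): Loose solid drawer knob of pale wood, mushroom-shaped, standing on its foot on the bench, 42 mm tall, about 40 g: foot 34 mm across, 8 mm high; neck 22 mm across; head 39 mm across from 23 to 33 mm above the underside, rounded above. Point on its axis half-way up (21 mm above its underside), z up; the head's widest part is 2 to 12 mm above this point.
- drum_center (a point): Loose sanding drum, a dark rubber cylinder 40 mm across and 34 mm high with a steel nut 20 mm across and 4 mm high on top (38 mm in all), about 90 g, standing upright on the bench. Point at its centre, half-way up (19 mm above the underside), z up.
- block_center (a point): Cork sanding block with a red abrasive sole, 75 x 45 x 28 mm, loose, lying on the bench in the row with the pieces; it is to stay where it lies. Point at its centre, half-way up (14 mm above the bench), x along its length.
- cup_tray: Fixed plywood tray, 100 (x) x 195 (y) x 13 mm high, floor and walls 5 mm. A low divider makes two bays, 90 x 90 mm inside, centres at y = +47.5 and -47.5 mm, x = 0. On a ledge behind (85 mm along +x, outside the bays) a sample cup is fixed, its top 61 mm above the bench. Origin on the bench under the middle of the two bays; x away from the robot, z up.
- knob_tray: Fixed plywood tray, 100 x 100 x 13 mm high, floor and walls 5 mm, one bay 90 x 90 mm inside. On a ledge behind (85 mm along +x, outside the bay) a sample knob is fixed, its top 55 mm above the bench. Origin on the bench under the bay's centre; x away from the robot, z up.
- box_in (a point): Grey box fixed to the bench, 130 x 130 mm outside and 52 mm high, walls and floor 5 mm thick, with a hinged lid. Point at the centre of its inner floor (5 mm above the bench), x away from the robot towards the hinge, z up. The hinge runs along y, 65 mm along +x from this point and 47.5 mm above it.
- lid (a joint): Angle of the box's lid in rad: 0 shut, growing as the near edge rises, to 1.9 at most; it may start slightly ajar (up to 0.12). The hinge is stiff: the lid stays at whatever angle it is left. The lid is a plate of 130 x 130 x 8 mm, about 200 g; it moves with 2 to 5 N at the handle.
- lid_handle (a point): Black round knob handle on the lid, 28 mm across, on a 12 mm stem. Point at the centre of its grip: on the shut lid 100 mm nearer than the hinge line and 43 mm above it, mid-width, 35 mm above the lid's top face (the knob spans 27 to 43 mm). z along the lid's upward normal, y along the hinge. Pinched by its sides along y it turns between the fingers as the lid swings.

How it is judged:
On the way, in this order (a step that is already met when the one before it is completed fails the run):
1. the lid is raised (over 0.9 rad) (value of joint lid above 0.9 rad), for 0.2 s.
2. the drum stands in the box, the lid still up (x of drum_center in the frame of box_in between -0.043 and 0.043 m and y of drum_center in the frame of box_in between -0.043 and 0.043 m and z of drum_center in the frame of box_in between 0.012 and 0.027 m and linear speed of drum below 0.02 m/s and angle between drum_center's own z axis and vertical below 0.12 rad and value of joint lid above 0.5 rad), for 0.2 s.
At the end, for the whole second after the job is handed in: One cup upright in each bay of the cup tray (within 20 mm of its centre each way), knob upright in the knob tray (28 mm), drum upright on the box floor, lid shut (under 0.05 rad), block within 20 mm of its start; all released, at rest, tilts under 0.12 rad (((x of cup_a_center in the frame of cup_tray between -0.02 and 0.02 m and y of cup_a_center in the frame of cup_tray between 0.0275 and 0.0675 m and z of cup_a_center in the frame of cup_tray between 0.022 and 0.037 m and linear speed of each of cup_a, cup_b below 0.02 m/s and angle between each of cup_a_center, cup_b_center's own z axis and vertical below 0.12 rad and x of cup_b_center in the frame of cup_tray between -0.02 and 0.02 m and y of cup_b_center in the frame of cup_tray between -0.0675 and -0.0275 m and z of cup_b_center in the frame of cup_tray between 0.022 and 0.037 m) or (x of cup_a_center in the frame of cup_tray between -0.02 and 0.02 m and y of cup_a_center in the frame of cup_tray between -0.0675 and -0.0275 m and z of cup_a_center in the frame of cup_tray between 0.022 and 0.037 m and linear speed of each of cup_a, cup_b below 0.02 m/s and angle between each of cup_a_center, cup_b_center's own z axis and vertical below 0.12 rad and x of cup_b_center in the frame of cup_tray between -0.02 and 0.02 m and y of cup_b_center in the frame of cup_tray between 0.0275 and 0.0675 m and z of cup_b_center in the frame of cup_tray between 0.022 and 0.037 m)) and x of knob_center in the frame of knob_tray between -0.028 and 0.028 m and y of knob_center in the frame of knob_tray between -0.028 and 0.028 m and z of knob_center in the frame of knob_tray between 0.019 and 0.034 m and linear speed of each of knob, drum below 0.02 m/s and angle between each of knob_center, drum_center's own z axis and vertical below 0.12 rad and x of drum_center in the frame of box_in between -0.043 and 0.043 m and y of drum_center in the frame of box_in between -0.043 and 0.043 m and z of drum_center in the frame of box_in between 0.012 and 0.027 m and value of joint lid below 0.05 rad and distance of block_center from where it was at the start of the episode below 0.02 m); the robot touches nothing.
It fails at once if the cork sanding block is shifted by more than 20 mm (distance of block_center from where it was at the start of the episode above 0.02 m).
It also fails if it takes over 131 s, if anything falls off the work surface, if the arm or the gripper's body presses on something with over 40 N, if the wrist force passes 120 N, or if a joint passes its speed limit or range.

## Working session

There is one attempt and no reset: what is moved stays moved. The work goes in short steps, Python scripts to look and compute and a tool call to move; the robot and the scene stay as the last step left them, time stands still between calls to the robot, and variables do not carry over. Pictures are saved under pics/ and viewed, and the job is handed in when it is done.

Besides the shell and the picture viewer there is one more tool, called as name(argument=value, ...) on one line, values as JSON. apply_moves: Moves the arm, as the interface text tells. Its arguments: {"type":"object","properties":{"slide":{"type":"array","items":{"type":"array","items":{"type":"number"}}},"rot":{"type":"array","items":{"type":"array","items":{"type":"number"}}},"gripper":{"type":"array","items":{"type":"number"}},"newtons":{"type":"number"}},"required":["slide","rot","gripper"]}

```bash
ls; mkdir -p pics; python3 - <<'E'
from station import ctrl
import cv2,numpy as np
s=ctrl.sense();print(s)
print(ctrl.tcp_to_grasp)
for n in("side","top","wrist"):
    p,d=ctrl.camera(n);cv2.imwrite(f"pics/{n}0.png",p[:,:,::-1]);np.save(f"pics/{n}0d.npy",d);print(n,ctrl.camera_params(n))
E
```

```text
pics
{'t': 0.0, 'qpos': array([-1.38979644,  0.62927656,  0.03840061,  1.5183682 , -0.02698469,
        0.99625989, -0.01999377]), 'qd': array([-0.00018944,  0.00034652, -0.00052752, -0.00237309, -0.00024799,
        0.00149391,  0.00154478]), 'tau': array([ 3.28437966e-05, -5.49730182e+01,  1.14329539e+00, -1.86632109e+01,
       -5.23406512e-02,  2.35529104e-02,  1.66723912e-04]), 'tool_pos': array([0.15858946, 0.62968468, 0.20459836]), 'eef_rot': array([ 0.70236195, -0.08709396,  0.08694359, -0.70110138]), 'contact_force': array([-0.09290909, -0.18987628, -0.14810381]), 'wrist_torque': array([ 0.05065046, -0.01219653, -0.00474222]), 'width': 1.0017815201917566}
0.0188
side {'K': array([[457.5925085 ,   0.        , 319.82708318],
       [  0.        , 457.5925085 , 240.18377489],
       [  0.        ,   0.        ,   1.        ]]), 'eye': array([ 0.18967776, -0.28167394,  0.60722379]), 'rotation': array([ 0.84937663, -0.41123737,  0.13690943, -0.30116269])}
top {'K': array([[564.68643284,   0.        , 311.72074264],
       [  0.        , 564.68643284, 250.26216635],
       [  0.        ,   0.        ,   1.        ]]), 'eye': array([ 0.31716344, -0.01811141,  1.00810092]), 'rotation': array([ 0.7382497 , -0.66594827,  0.07043232, -0.08086758])}
wrist {'K': array([[335.32056633,   0.        , 322.53377565],
       [  0.        , 335.32056633, 245.45752632],
       [  0.        ,   0.        ,   1.        ]]), 'mount': array([[ 1.25264077e-04,  9.69763097e-01,  2.44048193e-01,
        -7.08173753e-02],
       [-1.72569554e-04, -2.44048170e-01,  9.69763095e-01,
        -1.79319971e-01],
       [ 9.99999977e-01, -1.63591767e-04,  1.36781116e-04,
        -9.27779250e-04],
       [ 0.00000000e+00,  0.00000000e+00,  0.00000000e+00,
         1.00000000e+00]])}
```

View pics/top0.png

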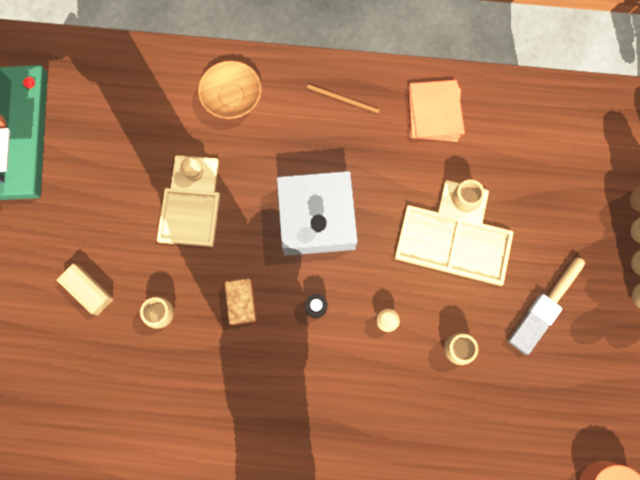

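View pics/side0.png

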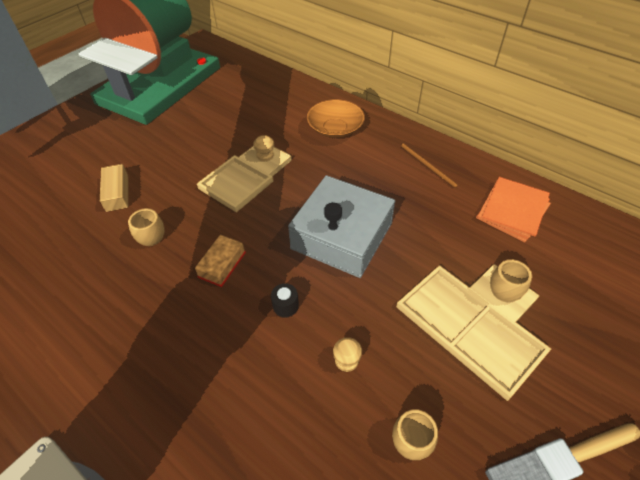

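View pics/wrist0.png

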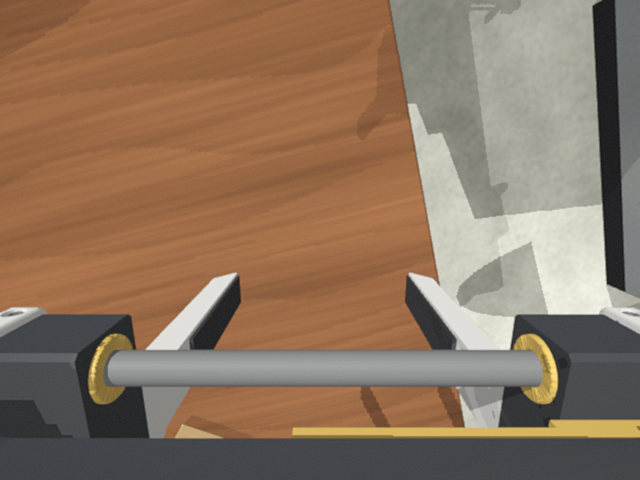

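The top view shows the row: cup (156,313), block (240,302), drum (316,307), knob (388,320) and cup (461,349). Behind it are the knob tray (189,218), the box with its handle (318,223) and the cup tray (455,245). Next I'll turn the depth into world points and segment by height.

```bash
cat > h.py <<'E'
from station import ctrl
import cv2,numpy as np
from scipy.spatial.transform import Rotation as R
def cloud(name,d):
    P=ctrl.camera_params(name);K=P["K"];v,u=np.mgrid[:480,:640]
    c=np.stack([(u-K[0,2])/K[0,0]*d,(v-K[1,2])/K[1,1]*d,d],-1)
    return c@R.from_quat(P["rotation"]).as_matrix().T+P["eye"]
def ray(name,px,z):
    P=ctrl.camera_params(name);K=P["K"];px=np.atleast_2d(px).astype(float)
    c=np.stack([(px[:,0]-K[0,2])/K[0,0],(px[:,1]-K[1,2])/K[1,1],np.ones(len(px))],-1)
    w=c@R.from_quat(P["rotation"]).as_matrix().T
    return P["eye"]+w*((z-P["eye"][2])/w[:,2])[:,None]
def pose():
    s=ctrl.sense();return s["tool_pos"],R.from_quat(s["eef_rot"])
def togo(target,yaw_tool_z=None):
    "target TCP world; tool down; yaw_tool_z: world direction angle of jaw axis (deg)"
    p,r=pose();M=r.as_matrix()
    if yaw_tool_z is None: T=M
    else:
        a=np.radians(yaw_tool_z);best=None
        for k in(0,np.pi):
            z=np.array([np.cos(a+k),np.sin(a+k),0]);y=np.array([0,0,-1.]);x=np.cross(y,z)
            C=np.stack([x,y,z],1);g=np.linalg.norm(R.from_matrix(M.T@C).as_rotvec())
            if best is None or g<best[0]:best=(g,C)
        T=best[1]
    print("slide",np.round(M.T@(np.array(target)-p)*1000,1),"rot",np.round(np.degrees(R.from_matrix(M.T@T).as_rotvec()),2))
E
python3 - <<'E'
from h import *
print(R.from_quat(ctrl.sense()["eef_rot"]).as_matrix().round(3))
for n in("top","side"):
    d=np.load(f"pics/{n}0d.npy");C=cloud(n,d);Z=C[...,2]
    print(n,"bench z",np.median(Z[(d>0)&(abs(Z)<.02)]))
    m=((Z>0.006)&(Z<.16)&(d>0)).astype(np.uint8)
    N,L,S,_=cv2.connectedComponentsWithStats(m)
    for i in range(1,N):
        if S[i,4]<150: continue
        P=C[L==i];zt=np.percentile(P[:,2],98);Q=P[P[:,2]>zt-.008]
        print(S[i],"ztop",zt.round(4),"topmid",((Q.min(0)+Q.max(0))/2).round(4)[:2],"ext",np.ptp(Q[:,:2],axis=0).round(3),"minrect",[np.round(a,3) for a in cv2.minAreaRect(Q[:,:2].astype(np.float32)*1000)])
E
```

```text
[[ 0.97  -0.     0.244]
 [-0.244 -0.001  0.97 ]
 [ 0.    -1.    -0.001]]
top bench z 0.00012892939746078635
[ 198   61   63   58 2368] ztop 0.0311 topmid [0.8236 0.1958] ext [0.121 0.119] minrect [array([823.828, 195.847]), array([119.209, 117.036]), np.float64(48.67)]
[   0   65   48  135 5736] ztop 0.1194 topmid [0.6405 0.5422] ext [0.095 0.03 ] minrect [array([641.002, 541.478]), array([97.818, 16.124]), np.float64(12.234)]
[ 409   81   55   60 2809] ztop 0.0192 topmid [ 0.8311 -0.1986] ext [0.123 0.109] minrect [array([ 830.617, -197.697]), array([114.194,  97.018]), np.float64(8.02)]
[307  85  65  24 160] ztop 0.011 topmid [ 0.8411 -0.0125] ext [0.037 0.127] minrect [array([839.938, -11.778]), array([131.546,   9.129]), np.float64(74.514)]
[ 157  156   62   91 2295] ztop 0.0547 topmid [0.6568 0.2407] ext [0.037 0.036] minrect [array([656.413, 240.989]), array([35.654, 36.443]), np.float64(13.319)]
[ 277  172   80   83 5753] ztop 0.1028 topmid [5.616e-01 4.000e-04] ext [0.027 0.027] minrect [array([5.61966e+02, 4.48000e-01]), array([27.102, 25.963]), np.float64(32.217)]
[ 395  18
[... 3691 characters left out ...]
88]), array([39.243, 39.097]), np.float64(7.764)]
[333 338  29  32 705] ztop 0.0406 topmid [ 0.4168 -0.1357] ext [0.036 0.036] minrect [array([ 417.403, -135.092]), array([35.288, 35.087]), np.float64(54.229)]
[ 392  410   46   51 1321] ztop 0.0476 topmid [ 0.381 -0.263] ext [0.049 0.049] minrect [array([ 380.918, -262.49 ]), array([48.583, 47.463]), np.float64(31.554)]
[ 485  424  155   56 3748] ztop 0.0201 topmid [ 0.4817 -0.4142] ext [0.166 0.129] minrect [array([ 478.152, -419.493]), array([ 41.898, 200.073]), np.float64(56.428)]
[   0  437   84   43 2078] ztop 0.0123 topmid [0.0695 0.0613] ext [0.063 0.085] minrect [array([86.901, 73.961]), array([ 48.684, 103.29 ]), np.float64(38.548)]
```

```bash
python3 - <<'E'
from h import *
for n in("top","side"):
    d=np.load(f"pics/{n}0d.npy");C=cloud(n,d);C[...,2]+=0 if n=="top" else .002;Z=C[...,2]
    def reg(c,r,z0,z1): return C[(d>0)&(np.hypot(C[...,0]-c[0],C[...,1]-c[1])<r)&(Z>z0)&(Z<z1)]
    # walls of trays: high pts
    for nm,c,s in(("cup",(.575,-.25),(.652,-.259)),("knob",(.575,.24),(.655,.2407))):
        P=reg(c,.13,.008,.0165);print(n,nm,len(P),"zhist",np.histogram(P[:,2],bins=8)[0])
        P=P[np.hypot(P[:,0]-s[0],P[:,1]-s[1])>.045]
        pts=P[:,:2].astype(np.float32)*1000
        hull=cv2.convexHull(pts);ap=cv2.approxPolyDP(hull,6,True)[:,0];print(ap.round(0).tolist())
    P=reg((.58,0),.12,.052,.08);A=np.c_[P[:,:2],np.ones(len(P))]
    co=np.linalg.lstsq(A,P[:,2],rcond=None)[0];res=P[:,2]-A@co;k=abs(res)<.003;co=np.linalg.lstsq(A[k],P[k,2],rcond=None)[0]
    print("lid plane slope",co,"z at handle",co@[.561,0,1],[np.round(a,1) for a in cv2.minAreaRect(P[k][:,:2].astype(np.float32)*1000)])
E
python3 - <<'E'
import cv2
p=cv2.imread("pics/top0.png")[150:300,140:540];cv2.imwrite("pics/c1.png",cv2.resize(p,(800,300),interpolation=cv2.INTER_CUBIC))
E
```

```text
top cup 2181 zhist [232 176 300 372 418 379 211  93]
[[632.0, -157.0], [537.0, -143.0], [506.0, -335.0], [602.0, -350.0], [677.0, -302.0], [690.0, -225.0]]
top knob 1761 zhist [130 124 224 307 347 338 207  84]
[[688.0, 202.0], [687.0, 282.0], [615.0, 292.0], [522.0, 288.0], [524.0, 189.0]]
lid plane slope [-0.00051344  0.00050114  0.06071761] z at handle 0.06042956697809085 [array([596.6,   7. ]), array([130.8, 130. ]), np.float64(10.8)]
side cup 3132 zhist [130 138 251 552 996 788 241  36]
[[631.0, -158.0], [533.0, -144.0], [504.0, -335.0], [602.0, -351.0], [678.0, -303.0], [688.0, -227.0]]
side knob 1282 zhist [ 63  79 188 366 373 169  32  12]
[[687.0, 203.0], [617.0, 290.0], [520.0, 287.0], [523.0, 189.0], [620.0, 190.0]]
lid plane slope [-0.00022069 -0.00057155  0.06037365] z at handle 0.0602498451787198 [array([594.4,   6.5]), array([132. , 130.3]), np.float64(10.5)]
```

View pics/c1.png

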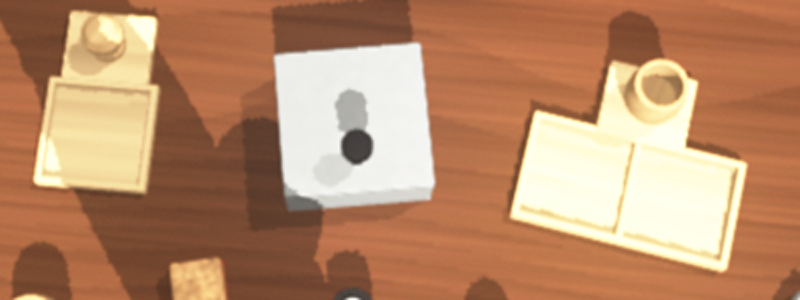

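Measurements from the two views agree:
- Handle: (0.561, 0.000).
- Box: centre (0.5955, 0.0067), yaw 10.6°, lid shut. The 100 mm from hinge to handle checks out.
- Cup tray: (0.5684, -0.2466), yaw -8.8°. The sample at 85 mm checks out.
- Knob tray: (0.570, 0.2395).

Now I'll work out the move to the handle.

```bash
python3 - <<'E'
from h import *
togo([.5605,0,.14],100.6)
E
```

```text
slide [ 543.6   65.5 -512.5] rot [ 8.000e-02 -2.474e+01 -2.000e-02]
```

apply_moves(slide=[[543, 20, -512], [543, 20, -512], [543, 20, -512], [543, 20, -512], [543, 20, -512], [543, 20, -512], [543, 20, -512], [543, 20, -512], [543, 20, -512], [543, 20, -512]], rot=[[0, -4, 0], [0, -8, 0], [0, -12, 0], [0, -16, 0], [0, -20, 0], [0, -24.7, 0], [0, -24.7, 0], [0, -24.7, 0], [0, -24.7, 0], [0, -24.7, 0]], gripper=[1, 1, 1, 1, 1, 1, 1, 1, 1, 1])

```text
t: 0.98
tool_pos: [0.3835, 0.2773, 0.1943]
eef_rot: [0.704, 0.065, -0.065, -0.704]
contact_force: [0.5, 0.6, 0.2]
width: 0.996
```

```bash
python3 - <<'E'
from h import *
print(ctrl.sense()["qpos"].round(2),ctrl.sense()["tool_pos"]);togo([.5605,0,.14],100.6)
E
```

```text
[-0.64  0.39 -0.07  2.01  0.04  0.74  1.03] [0.38346498 0.27728084 0.19427903]
slide [ 123.2   54.3 -305.1] rot [ 0.   -0.03 -0.  ]
```

apply_moves(slide=[[123, 10, -305], [123, 10, -305], [123, 10, -305], [123, 10, -305], [123, 10, -305], [123, 30, -305], [123, 40, -305], [123, 40, -305], [123, 40, -305], [123, 40, -305]], rot=[[0, 0, 0], [0, 0, 0], [0, 0, 0], [0, 0, 0], [0, 0, 0], [0, 0, 0], [0, 0, 0], [0, 0, 0], [0, 0, 0], [0, 0, 0]], gripper=[1, 1, 1, 1, 1, 1, 1, 1, 1, 1])

```text
t: 1.82
tool_pos: [0.5596, -0.0011, 0.153]
eef_rot: [0.705, 0.062, -0.064, -0.704]
contact_force: [0.6, 0.6, -0.2]
width: 0.999
```

```bash
python3 - <<'E'
from h import *
print(ctrl.sense()["qpos"].round(2),ctrl.sense()["tool_pos"]);togo([.5605,0,.14],100.6)
p,_=ctrl.camera("wrist");cv2.imwrite("pics/w1.png",p[:,:,::-1])
E
```

```text
[-0.02  0.56 -0.04  1.83  0.03  0.75  1.67] [ 0.55956723 -0.00105089  0.15304353]
slide [ 1.1 13.   0.9] rot [ 0.03 -0.35 -0.12]
```

View pics/w1.png

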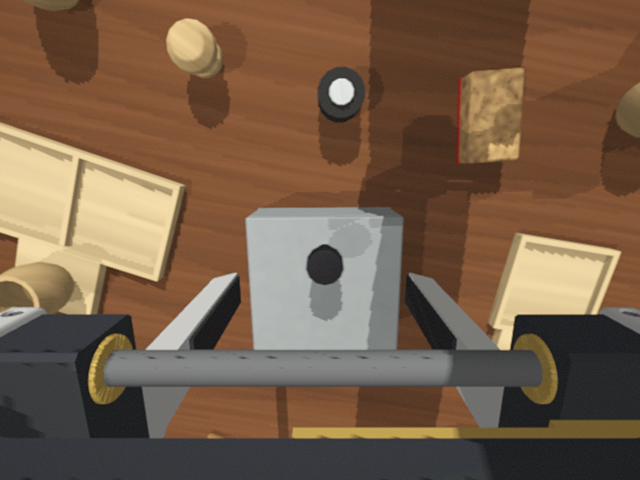

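The handle sits at (324,264), centred between the fingers. I'll descend and pinch it.

apply_moves(slide=[[1, 25, 1], [1, 50, 1], [1, 65, 1], [1, 76, 1], [1, 76, 1], [1, 76, 1], [1, 76, 1], [1, 76, 1], [1, 76, 1], [1, 76, 1]], rot=[[0, 0, 0], [0, 0, 0], [0, 0, 0], [0, 0, 0], [0, 0, 0], [0, 0, 0], [0, 0, 0], [0, 0, 0], [0, 0, 0], [0, 0, 0]], gripper=[1, 1, 1, 1, 0.6, 0.2, 0.2, 0.2, 0.2, 0.2], newtons=20)

```text
t: 2.7
tool_pos: [0.5609, 0.0031, 0.0791]
eef_rot: [0.704, 0.066, -0.065, -0.704]
contact_force: [0.4, -0.1, -0.3]
width: 0.607
```

```bash
python3 - <<'E'
from h import *
s=ctrl.sense();print(s["tool_pos"],s["width"]*94,s["contact_force"])
p,r=pose();M=r.as_matrix();a=np.radians(10.6);X=np.array([np.cos(a),np.sin(a),0])
for t in range(0,101,5):
    b=np.arctan2(43,-100);g=lambda q:X*np.cos(q)*108.85+np.array([0,0,np.sin(q)*108.85])
    print(t,np.round(M.T@(g(b-np.radians(t))-g(b)),1))
E
```

```text
[0.5609262  0.003105   0.07907995] 57.10241214073396 [ 0.44208226 -0.06886632 -0.26098533]
0 [0. 0. 0.]
5 [ 4.1 -8.5  0. ]
10 [  9.  -16.7   0. ]
15 [ 14.6 -24.4   0. ]
20 [ 20.8 -31.6   0. ]
25 [ 27.6 -38.2   0. ]
30 [ 35.  -44.2   0. ]
35 [ 42.8 -49.5   0. ]
40 [ 51.1 -54.1   0. ]
45 [ 59.8 -58.    0. ]
50 [ 68.7 -61.1   0. ]
55 [ 78.  -63.5   0. ]
60 [ 87.3 -65.    0.1]
65 [ 96.8 -65.7   0.1]
70 [ 1.063e+02 -6.550e+01  1.000e-01]
75 [ 1.157e+02 -6.460e+01  1.000e-01]
80 [ 1.251e+02 -6.280e+01  1.000e-01]
85 [ 1.342e+02 -6.020e+01  1.000e-01]
90 [ 1.431e+02 -5.680e+01  1.000e-01]
95 [ 1.516e+02 -5.270e+01  1.000e-01]
100 [ 1.598e+02 -4.780e+01  1.000e-01]
```

apply_moves(slide=[[0, 2, -3], [0, 2, -3], [0, 2, -3], [0, 2, -3], [0, 2, -3], [0, 2, -3], [0, 2, -3], [0, 2, -3]], rot=[[0, 0, 0], [0, 0, 0], [0, 0, 0], [0, 0, 0], [0, 0, 0], [0, 0, 0], [0, 0, 0], [0, 0, 0]], gripper=[0.2, 0.2, 0.2, 0.2, 0.2, 0.2, 0.2, 0.2])

```text
t: 3.37
tool_pos: [0.5609, -0.0002, 0.0762]
eef_rot: [0.704, 0.065, -0.065, -0.704]
contact_force: [-0.2, -2.1, -0.1]
width: 0.291
```

The opening is 27 mm, so the handle is gripped. Now I'll swing the lid.

apply_moves(slide=[[4, -8.5, 0], [9, -16.7, 0], [14.6, -24.4, 0], [20.8, -31.6, 0], [27.6, -38.2, 0], [35, -44.2, 0], [42.8, -49.5, 0], [51, -54, 0], [59.8, -58, 0], [68.7, -61, 0]], rot=[[0, 0, 0], [0, 0, 0], [0, 0, 0], [0, 0, 0], [0, 0, 0], [0, 0, 0], [0, 0, 0], [0, 0, 0], [0, 0, 0], [0, 0, 0]], gripper=[0.2, 0.2, 0.2, 0.2, 0.2, 0.2, 0.2, 0.2, 0.2, 0.2])

```text
t: 4.2
tool_pos: [0.6268, 0.0122, 0.1377]
eef_rot: [0.704, 0.063, -0.067, -0.704]
contact_force: [-4.4, -1.9, -0.7]
width: 0.286
```

apply_moves(slide=[[9.3, -2.4, 0], [18.6, -4, 0], [28, -4.6, 0], [37.6, -4.5, 0], [47, -3.5, 0], [56.4, -1.8, 0], [65.5, 0.8, 0], [74.4, 4, 0], [79, 6.2, 0], [79, 6.2, 0]], rot=[[0, 0, 0], [0, 0, 0], [0, 0, 0], [0, 0, 0], [0, 0, 0], [0, 0, 0], [0, 0, 0], [0, 0, 0], [0, 0, 0], [0, 0, 0]], gripper=[0.2, 0.2, 0.2, 0.2, 0.2, 0.2, 0.2, 0.2, 0.2, 0.2])

```text
t: 5.03
tool_pos: [0.7078, 0.0274, 0.1316]
eef_rot: [0.704, 0.066, -0.064, -0.704]
contact_force: [1.8, -1.1, 0.8]
width: 0.291
```

```bash
python3 - <<'E'
from h import *
s=ctrl.sense();print(s["tool_pos"],s["width"]*94,s["contact_force"],s["qpos"].round(2))
p,d=ctrl.camera("side");cv2.imwrite("pics/s2.png",p[:,:,::-1])
E
```

```text
[0.7077774  0.02742771 0.13163633] 27.331339992222237 [ 1.82622818 -1.08409463  0.77997205] [-0.06  0.79 -0.03  1.4   0.03  0.95  1.66]
```

View pics/s2.png

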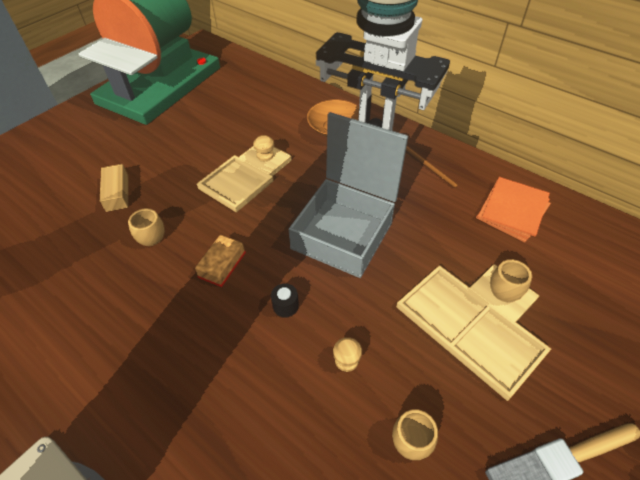

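The lid stands at about 92° (side view: plate at (365,160), box open). I'll release and lift clear.

apply_moves(slide=[[0, 0, 0], [0, 0, 0], [0, 0, 0], [0, 0, 0], [0, -25, 0], [0, -60, 0], [0, -100, 0], [0, -115, 0], [-30, -115, 0], [-70, -115, 0]], rot=[[0, 0, 0], [0, 0, 0], [0, 0, 0], [0, 0, 0], [0, 0, 0], [0, 0, 0], [0, 0, 0], [0, 0, 0], [0, 0, 0], [0, 0, 0]], gripper=[0.7, 0.7, 0.7, 0.7, 0.7, 0.7, 0.7, 0.7, 0.7, 0.7])

```text
t: 5.92
tool_pos: [0.6392, 0.0154, 0.247]
eef_rot: [-0.704, -0.067, 0.064, 0.704]
contact_force: [-0.7, -1.1, 0.4]
width: 0.7
```

```bash
python3 - <<'E'
from h import *
s=ctrl.sense();print(s["tool_pos"],s["width"]*94,s["contact_force"],s["qpos"].round(2))
togo([.4313,-.0097,.2],100.6)
togo([.4313,-.0097,.06],100.6)
E
```

```text
[0.63922411 0.01544378 0.24695582] 65.79262794638505 [-0.66735912 -1.08324808  0.44836375] [-0.05  0.57 -0.04  1.5   0.02  1.06  1.67]
slide [-209.2   45.9   13.6] rot [-0.01  0.03  0.28]
slide [-209.9  185.9   13.6] rot [-0.01  0.03  0.28]
```

apply_moves(slide=[[-41, 0, 13], [-82, 0, 13], [-123, 10, 13], [-164, 30, 13], [-200, 60, 13], [-209, 100, 13], [-209, 140, 13], [-209, 180, 13], [-209, 186, 13], [-209, 186, 13]], rot=[[0, 0, 0], [0, 0, 0], [0, 0, 0], [0, 0, 0], [0, 0, 0], [0, 0, 0], [0, 0, 0], [0, 0, 0], [0, 0, 0], [0, 0, 0]], gripper=[0.8, 0.8, 0.8, 0.8, 0.8, 0.8, 0.8, 0.8, 0.8, 0.8])

```text
t: 6.75
tool_pos: [0.4268, -0.011, 0.0575]
eef_rot: [-0.704, -0.063, 0.068, 0.704]
contact_force: [0.1, 0.4, 0.9]
width: 0.8
```

```bash
python3 - <<'E'
from h import *
s=ctrl.sense();print(s["tool_pos"],s["width"]*94,s["contact_force"],s["qpos"].round(2))
togo([.4313,-.0097,.007],100.6)
p,d=ctrl.camera("wrist");cv2.imwrite("pics/w3.png",p[:,:,::-1])
E
```

```text
[ 0.42682936 -0.01104733  0.05751503] 75.18296631090203 [0.09289085 0.38968569 0.89062836] [-0.02  0.6  -0.03  2.24  0.05  0.31  1.67]
slide [ 5.  50.5  0.4] rot [-0.07 -0.03 -0.38]
```

View pics/w3.png

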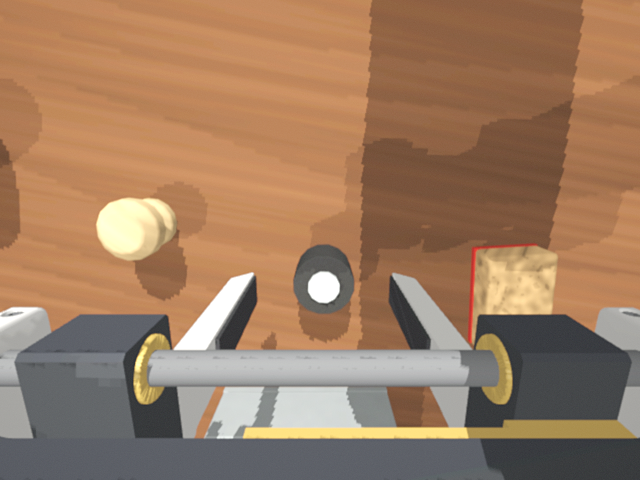

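The drum is centred between the fingers at (324,285), with the block clear to the right. I'll descend in steps, since q6 is near its lower limit.

apply_moves(slide=[[5, 15, 0], [5, 32, 0], [5, 44, 0], [5, 50, 0], [5, 50, 0], [5, 50, 0], [5, 50, 0], [5, 50, 0], [5, 50, 0], [5, 50, 0]], rot=[[0, 0, 0], [0, 0, 0], [0, 0, 0], [0, 0, 0], [0, 0, 0], [0, 0, 0], [0, 0, 0], [0, 0, 0], [0, 0, 0], [0, 0, 0]], gripper=[0.8, 0.8, 0.8, 0.8, 0.8, 0.35, 0.35, 0.35, 0.35, 0.35], newtons=25)

```text
t: 7.63
tool_pos: [0.4349, -0.0103, 0.0107]
eef_rot: [0.704, 0.065, -0.065, -0.704]
contact_force: [-0.5, -0.2, 0.7]
width: 0.485
```

```bash
python3 - <<'E'
from h import *
s=ctrl.sense();print(s["tool_pos"],s["width"]*94,s["contact_force"],s["qpos"].round(3))
togo([.4313,-.0097,.007],100.6)
E
```

```text
[ 0.43488205 -0.0102879   0.01073046] 45.60199686321696 [-0.54845756 -0.22484595  0.6908189 ] [ 0.102  0.711 -0.209  2.245  0.615  0.238  1.096]
slide [-3.4  3.7  1.2] rot [ 0.05 -0.05  0.06]
```

apply_moves(slide=[[-3, 3, 1], [-3, 3, 1], [-3, 3, 1], [-3, 3, 1], [-3, 3, 1], [-3, 3, 1]], rot=[[0, 0, 0], [0, 0, 0], [0, 0, 0], [0, 0, 0], [0, 0, 0], [0, 0, 0]], gripper=[0.5, 0.5, 0.3, 0.3, 0.3, 0.3])

```text
t: 8.13
tool_pos: [0.4314, -0.0098, 0.0072]
eef_rot: [0.704, 0.065, -0.065, -0.704]
contact_force: [-0.6, 0.1, 1.5]
width: 0.42
```

```bash
python3 - <<'E'
from h import *
s=ctrl.sense();print(s["tool_pos"],s["width"]*94,s["contact_force"],s["qpos"].round(3))
togo([.5807,.004,.11],100.6)
E
```

```text
[ 0.43138747 -0.00975138  0.00724747] 39.52215783954314 [-0.62688153  0.14702174  1.47901348] [ 0.118  0.719 -0.234  2.254  0.706  0.237  1.004]
slide [ 149.3 -102.7  -13.9] rot [ 0.01 -0.03  0.01]
```

apply_moves(slide=[[0, -20, 0], [0, -50, 0], [10, -80, -1], [40, -103, -4], [75, -103, -7], [110, -103, -11], [140, -103, -14], [149, -103, -14], [149, -103, -14], [149, -103, -14]], rot=[[0, 0, 0], [0, 0, 0], [0, 0, 0], [0, 0, 0], [0, 0, 0], [0, 0, 0], [0, 0, 0], [0, 0, 0], [0, 0, 0], [0, 0, 0]], gripper=[0.3, 0.3, 0.3, 0.3, 0.3, 0.3, 0.3, 0.3, 0.3, 0.3])

```text
t: 8.97
tool_pos: [0.5787, 0.0038, 0.1093]
eef_rot: [-0.704, -0.064, 0.066, 0.704]
contact_force: [-0.3, -0.4, -1.6]
width: 0.421
```

```bash
python3 - <<'E'
from h import *
s=ctrl.sense();print(s["tool_pos"],s["width"]*94,s["contact_force"],s["qpos"].round(3))
togo([.5807,.004,.0133],100.6)
p,d=ctrl.camera("side");cv2.imwrite("pics/s4.png",p[:,:,::-1])
E
```

```text
[0.57870982 0.00377393 0.1093005 ] 39.59867949868234 [-0.33175641 -0.36484421 -1.59633014] [ 0.277  0.7   -0.529  1.8    0.482  0.776  1.253]
slide [ 2.3 96.  -0.2] rot [-0.02 -0.02 -0.16]
```

View pics/s4.png

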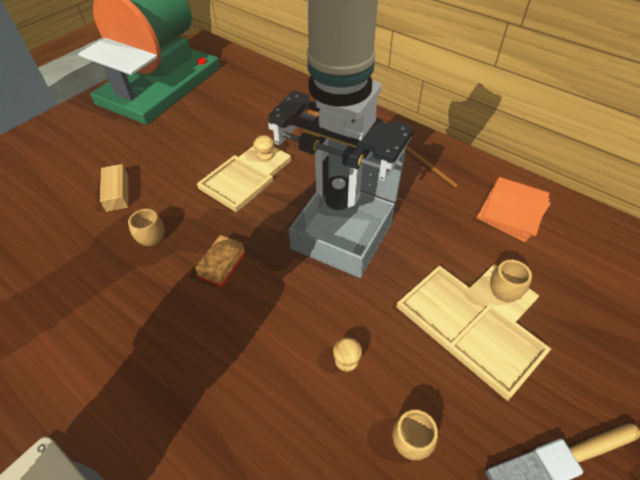

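The drum is held over the open box at (338,190). I'll lower it, release and retreat.

apply_moves(slide=[[2, 30, 0], [2, 60, 0], [2, 80, 0], [2, 90, 0], [2, 95, 0], [2, 95, 0], [2, 95, 0], [2, 95, 0], [2, 95, 0], [2, 95, 0]], rot=[[0, 0, 0], [0, 0, 0], [0, 0, 0], [0, 0, 0], [0, 0, 0], [0, 0, 0], [0, 0, 0], [0, 0, 0], [0, 0, 0], [0, 0, 0]], gripper=[0.3, 0.3, 0.3, 0.3, 0.3, 0.3, 0.3, 0.65, 0.65, 0.65])

```text
t: 9.85
tool_pos: [0.5831, 0.0041, 0.0162]
eef_rot: [0.704, 0.066, -0.064, -0.704]
contact_force: [-0.2, 0.0, -0.0]
width: 0.593
```

apply_moves(slide=[[0, 0, 0], [0, -20, 0], [0, -50, 0], [0, -90, 0], [0, -130, 0], [0, -170, 0], [0, -210, 0], [0, -225, 0], [0, -225, 0], [0, -225, 0]], rot=[[0, 0, 0], [0, 0, 0], [0, 0, 0], [0, 0, 0], [0, 0, 0], [0, 0, 0], [0, 0, 0], [0, 0, 0], [0, 0, 0], [0, 0, 0]], gripper=[0.65, 0.65, 0.65, 0.65, 0.65, 0.65, 0.65, 0.65, 0.65, 0.65])

```text
t: 10.68
tool_pos: [0.5826, 0.004, 0.241]
eef_rot: [0.704, 0.066, -0.064, -0.704]
contact_force: [-1.2, -0.6, -1.2]
width: 0.651
```

```bash
python3 - <<'E'
from h import *
s=ctrl.sense();print(s["tool_pos"],s["width"]*94,s["contact_force"],s["qpos"].round(3))
b=np.arctan2(43,-100)
X=np.array([np.cos(np.radians(10.6)),np.sin(np.radians(10.6)),0])
for n in("side","top"):
    p,d=ctrl.camera(n);cv2.imwrite(f"pics/{n}5.png",p[:,:,::-1])
    C=cloud(n,d);q=C-[.5955,.0067,0];bx=q@X;by=q@[-X[1],X[0],0]
    k=(d>0)&(abs(by)<.06)&(abs(bx)<.055)&(C[...,2]>.03)&(C[...,2]<.048)
    print(n,"drum",[(bx[k].min(),bx[k].max()),(by[k].min(),by[k].max()),C[k][:,2].max()] if k.any() else None)
    k=(d>0)&(abs(by)<.06)&(bx>.03)&(bx<.1)&(C[...,2]>.07)&(C[...,2]<.19)
    if k.sum()>50:
        f=np.polyfit(C[...,2][k],bx[k],1);print("lid plane tilt from vert deg",np.degrees(np.arctan(f[0])),k.sum())
E
```

```text
[0.58258841 0.00395568 0.24099892] 61.15636299584824 [-1.23704731 -0.57751426 -1.18853057] [ 0.338  0.552 -0.621  1.658  0.361  1.047  1.359]
side drum [(np.float64(-0.05489560183361915), np.float64(0.053260650920577836)), (np.float64(-0.05973401294569133), np.float64(0.059998345242355304)), np.float64(0.047919348417220564)]
lid plane tilt from vert deg 2.970192983533125 4051
top drum [(np.float64(-0.05264437895462472), np.float64(0.009061419609149912)), (np.float64(-0.05993069872159664), np.float64(0.05999438940567703)), np.float64(0.04788296500559164)]
lid plane tilt from vert deg 2.5524191469801174 154
```

View pics/side5.png

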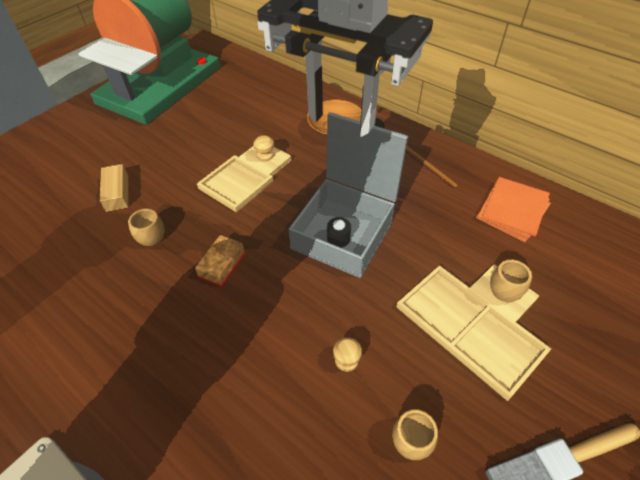

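The drum stands upright in the box at (339,232) with the lid still about 92.7° up. I'll re-grip the handle the way I left it.

```bash
python3 - <<'E'
from h import *
togo([.7085,.0275,.1316],100.6)
E
```

```text
slide [1.297e+02 1.069e+02 1.000e-01] rot [ 0.   -0.05 -0.14]
```

apply_moves(slide=[[40, -6, 0], [80, -6, 0], [120, -6, 0], [130, -6, 0], [130, -6, 0], [130, 20, 0], [130, 50, 0], [130, 80, 0], [130, 100, 0], [130, 107, 0]], rot=[[0, 0, 0], [0, 0, 0], [0, 0, 0], [0, 0, 0], [0, 0, 0], [0, 0, 0], [0, 0, 0], [0, 0, 0], [0, 0, 0], [0, 0, 0]], gripper=[0.65, 0.65, 0.65, 0.65, 0.65, 0.65, 0.65, 0.65, 0.65, 0.65])

```text
t: 11.62
tool_pos: [0.7057, 0.0267, 0.1279]
eef_rot: [0.704, 0.062, -0.069, -0.704]
contact_force: [0.2, -0.3, 1.1]
width: 0.649
```

apply_moves(slide=[[0, 0, 0], [0, 0, 0], [0, 0, 0], [0, 0, 0], [0, 0, 0], [0, 0, 0], [0, 0, 0], [0, 0, 0], [0, 0, 0]], rot=[[0, 0, 0], [0, 0, 0], [0, 0, 0], [0, 0, 0], [0, 0, 0], [0, 0, 0], [0, 0, 0], [0, 0, 0], [0, 0, 0]], gripper=[0.65, 0.2, 0.2, 0.2, 0.2, 0.2, 0.2, 0.2, 0.2], newtons=20)

```text
t: 12.37
tool_pos: [0.7106, 0.028, 0.1339]
eef_rot: [0.704, 0.065, -0.065, -0.704]
contact_force: [-0.2, 0.0, 4.3]
width: 0.29
```

```bash
python3 - <<'E'
from h import *
s=ctrl.sense();print(s["tool_pos"],s["width"]*94,s["contact_force"],s["qpos"].round(2))
p,r=pose();M=r.as_matrix();a=np.radians(10.6);X=np.array([np.cos(a),np.sin(a),0])
H=np.array([.6594,.0187,.0525]);G=p+[0,0,.0188];v=G-H;print("rad",np.hypot(v@X,v[2]),"ang deg",156.73-np.degrees(np.arctan2(v[2],v@X)))
b=np.arctan2(43,-100);g=lambda q:X*np.cos(q)*108.85+np.array([0,0,np.sin(q)*108.85])
t0=156.73-np.degrees(np.arctan2(v[2],v@X))
for t in list(np.arange(t0-5,0,-5))+[0,-1]:
    print(round(t,1),np.round(M.T@(g(b-np.radians(t))-g(b-np.radians(t0))),1))
E
```

```text
[0.71060131 0.02796362 0.13385424] 27.233374345064437 [-0.16839114  0.03968548  4.32187911] [ 0.2   0.84 -0.55  1.38  0.47  1.04  1.32]
rad 0.11286347417710361 ang deg 94.182555564251
89.2 [-8.6 -4.  -0. ]
84.2 [-17.5  -7.3  -0. ]
79.2 [-26.7  -9.7  -0. ]
74.2 [-36.  -11.4  -0. ]
69.2 [-45.5 -12.2  -0. ]
64.2 [-55.  -12.2  -0. ]
59.2 [-64.5 -11.4  -0.1]
54.2 [-73.8  -9.7  -0.1]
49.2 [-83.   -7.3  -0.1]
44.2 [-91.9  -4.1  -0.1]
39.2 [-1.005e+02 -0.000e+00 -1.000e-01]
34.2 [-1.087e+02  4.700e+00 -1.000e-01]
29.2 [-1.165e+02  1.010e+01 -1.000e-01]
24.2 [-1.238e+02  1.620e+01 -1.000e-01]
19.2 [-1.305e+02  2.300e+01 -1.000e-01]
14.2 [-1.366e+02  3.020e+01 -1.000e-01]
9.2 [-1.421e+02  3.800e+01 -1.000e-01]
4.2 [-1.468e+02  4.620e+01 -1.000e-01]
0 [-1.502e+02  5.340e+01 -1.000e-01]
-1 [-1.51e+02  5.52e+01 -1.00e-01]
```

The handle is gripped again at 27 mm. Now I'll swing the lid shut.

apply_moves(slide=[[-8.6, -4, 0], [-17.5, -7.3, 0], [-26.7, -9.7, 0], [-36, -11.4, 0], [-45.5, -12.2, 0], [-55, -12.2, 0], [-64.5, -11.4, 0], [-73.8, -9.7, 0], [-83, -7.3, 0], [-91.9, -4, 0]], rot=[[0, 0, 0], [0, 0, 0], [0, 0, 0], [0, 0, 0], [0, 0, 0], [0, 0, 0], [0, 0, 0], [0, 0, 0], [0, 0, 0], [0, 0, 0]], gripper=[0.2, 0.2, 0.2, 0.2, 0.2, 0.2, 0.2, 0.2, 0.2, 0.2])

```text
t: 13.2
tool_pos: [0.6208, 0.0111, 0.1368]
eef_rot: [-0.704, -0.066, 0.064, 0.704]
contact_force: [4.4, -1.2, -4.8]
width: 0.287
```

apply_moves(slide=[[-8.6, 4, 0], [-16.8, 8.7, 0], [-24.6, 14, 0], [-32, 20, 0], [-38.6, 27, 0], [-44.7, 34, 0], [-50, 42, 0], [-55, 50, 0], [-58.5, 57.5, 0], [-59, 59, 0]], rot=[[0, 0, 0], [0, 0, 0], [0, 0, 0], [0, 0, 0], [0, 0, 0], [0, 0, 0], [0, 0, 0], [0, 0, 0], [0, 0, 0], [0, 0, 0]], gripper=[0.2, 0.2, 0.2, 0.2, 0.2, 0.2, 0.2, 0.2, 0.2, 0.2])

```text
t: 14.03
tool_pos: [0.5621, 0.0001, 0.0782]
eef_rot: [0.704, 0.065, -0.065, -0.704]
contact_force: [1.0, -1.9, 16.5]
width: 0.29
```

```bash
python3 - <<'E'
from h import *
s=ctrl.sense();print(s["tool_pos"],s["width"]*94,s["contact_force"],s["qpos"].round(2))
E
```

```text
[5.62140203e-01 7.56631013e-05 7.82156442e-02] 27.217591970764452 [ 1.00238518 -1.89001715 16.52496459] [ 0.27  0.72 -0.51  1.87  0.54  0.68  1.2 ]
```

There is 16.5 N upward, so the lid is on its stop. I'll release, rise and check it.

apply_moves(slide=[[0, -3, 0], [0, -3, 0], [0, -3, 0], [0, -3, 0], [0, -20, 0], [0, -50, 0], [0, -80, 0], [-30, -80, 0], [-70, -80, 0], [-110, -80, 0]], rot=[[0, 0, 0], [0, 0, 0], [0, 0, 0], [0, 0, 0], [0, 0, 0], [0, 0, 0], [0, 0, 0], [0, 0, 0], [0, 0, 0], [0, 0, 0]], gripper=[0.7, 0.7, 0.7, 0.7, 0.7, 0.7, 0.7, 0.7, 0.7, 0.7])

```text
t: 14.87
tool_pos: [0.4524, -0.0198, 0.1581]
eef_rot: [-0.704, -0.065, 0.065, 0.704]
contact_force: [-0.4, 0.1, -0.5]
width: 0.7
```

```bash
python3 - <<'E'
from h import *
s=ctrl.sense();print(s["tool_pos"],s["width"]*94,s["contact_force"],s["qpos"].round(2))
for n in("side",):
    p,d=ctrl.camera(n);cv2.imwrite(f"pics/{n}6.png",p[:,:,::-1]);C=cloud(n,d);Z=C[...,2]+.002
    k=(d>0)&(np.hypot(C[...,0]-.595,C[...,1]-.007)<.055)&(Z>.045)&(Z<.08);P=C[k];A=np.c_[P[:,:2],np.ones(len(P))]
    co=np.linalg.lstsq(A,P[:,2],rcond=None)[0];r=abs(P[:,2]-A@co)<.003;co=np.linalg.lstsq(A[r],P[r,2],rcond=None)[0];print("lid",co,r.sum())
togo([.418,-.135,.09],90)
E
```

```text
[ 0.45235206 -0.01975304  0.15806415] 65.8158715334644 [-0.39625487  0.14121382 -0.53482646] [ 0.42  0.48 -0.61  2.09  0.43  0.7   1.28]
lid [-0.00542474  0.00297417  0.06163862] 1230
slide [ -39.9   67.1 -106.4] rot [ 0.22 10.6  -0.97]
```

View pics/side6.png

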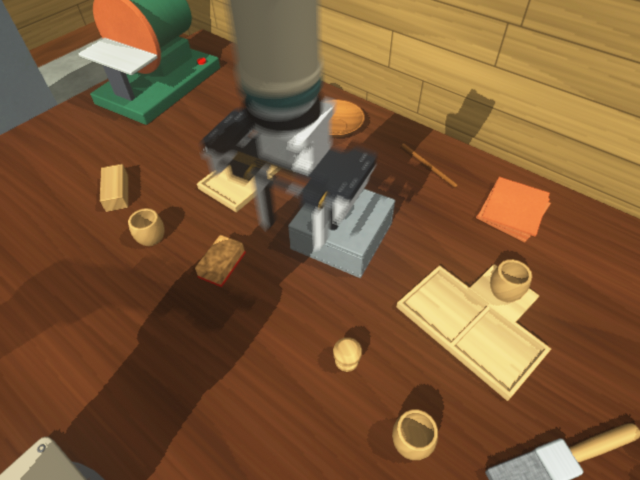

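The lid is shut (slope 0.005, box top at (345,215)). Next is the knob.

apply_moves(slide=[[-13, 0, -35], [-26, 0, -70], [-40, 20, -106], [-40, 40, -106], [-40, 67, -106], [-40, 67, -106], [-40, 67, -106], [-40, 67, -106]], rot=[[0, 5, 0], [0, 10.6, 0], [0, 10.6, 0], [0, 10.6, 0], [0, 10.6, 0], [0, 10.6, 0], [0, 10.6, 0], [0, 10.6, 0]], gripper=[0.8, 0.8, 0.8, 0.8, 0.8, 0.8, 0.8, 0.8])

```text
t: 15.58
tool_pos: [0.4343, -0.1307, 0.0917]
eef_rot: [-0.707, -0.0, 0.0, 0.707]
contact_force: [0.1, 0.4, 0.5]
width: 0.797
```

```bash
python3 - <<'E'
from h import *
s=ctrl.sense();print(s["tool_pos"],s["width"]*94,s["contact_force"],s["qpos"].round(2))
togo([.418,-.135,.009],90)
p,d=ctrl.camera("wrist");cv2.imwrite("pics/w7.png",p[:,:,::-1])
E
```

```text
[ 0.43427231 -0.13065704  0.09174934] 74.89704685550254 [0.09995324 0.44024846 0.4689039 ] [ 0.55  0.58 -0.46  2.15  0.52  0.52  1.27]
slide [-16.3  82.7  -4.4] rot [-0.02  0.04  0.02]
```

View pics/w7.png

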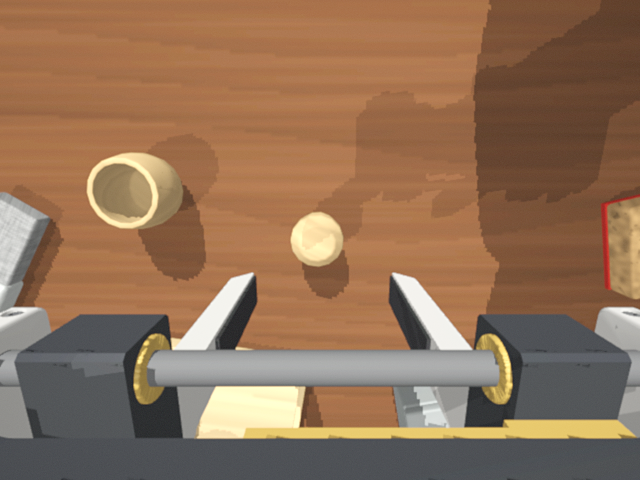

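The knob shows at (317,240), slightly left of the finger centre and still 16 mm towards the robot. The computed shift agrees with that, so I'll go down.

apply_moves(slide=[[-10, 0, -4], [-16, 15, -4], [-16, 35, -4], [-16, 55, -4], [-16, 70, -4], [-16, 80, -4], [-16, 82, -4], [-16, 82, -4], [-16, 82, -4], [-16, 82, -4]], rot=[[0, 0, 0], [0, 0, 0], [0, 0, 0], [0, 0, 0], [0, 0, 0], [0, 0, 0], [0, 0, 0], [0, 0, 0], [0, 0, 0], [0, 0, 0]], gripper=[0.8, 0.8, 0.8, 0.8, 0.8, 0.8, 0.8, 0.8, 0.8, 0.7])

```text
t: 16.47
tool_pos: [0.4182, -0.1356, 0.01]
eef_rot: [0.707, 0.0, 0.001, -0.707]
contact_force: [0.1, 0.5, 0.5]
width: 0.759
```

```bash
python3 - <<'E'
from h import *
s=ctrl.sense();print(s["tool_pos"],s["width"]*94,s["contact_force"],s["qpos"].round(3))
togo([.418,-.135,.009],90)
E
```

```text
[ 0.41822264 -0.13563031  0.01003138] 71.33750098952608 [0.14953787 0.45618548 0.48324216] [ 0.431  0.719 -0.264  2.232  0.706  0.268  1.113]
slide [-0.2  1.   0.6] rot [ 0.02 -0.05  0.09]
```

Now I'll close on the knob and lift it.

apply_moves(slide=[[0, 1, 0], [0, 1, 0], [0, 1, 0], [0, 1, 0], [0, 1, 0], [0, 1, 0], [0, 1, 0], [0, -20, 0], [0, -50, 0], [0, -90, 0]], rot=[[0, 0, 0], [0, 0, 0], [0, 0, 0], [0, 0, 0], [0, 0, 0], [0, 0, 0], [0, 0, 0], [0, 0, 0], [0, 0, 0], [0, 0, 0]], gripper=[0.3, 0.3, 0.3, 0.3, 0.3, 0.3, 0.3, 0.3, 0.3, 0.3], newtons=25)

```text
t: 17.3
tool_pos: [0.4158, -0.1347, 0.0986]
eef_rot: [-0.706, 0.002, 0.002, 0.708]
contact_force: [1.1, -0.5, -0.2]
width: 0.401
```

```bash
python3 - <<'E'
from h import *
s=ctrl.sense();print(s["tool_pos"],s["width"]*94,s["contact_force"],s["qpos"].round(3))
togo([.570,.2395,.18],90)
p,d=ctrl.camera("side");cv2.imwrite("pics/s8.png",p[:,:,::-1])
E
```

```text
[ 0.41581841 -0.1347067   0.09858987] 37.685846064876905 [ 1.05465351 -0.50477595 -0.2469817 ] [ 0.606  0.562 -0.509  2.179  0.538  0.529  1.26 ]
slide [153.8 -81.5 374.3] rot [-0.1   0.01 -0.3 ]
```

View pics/s8.png

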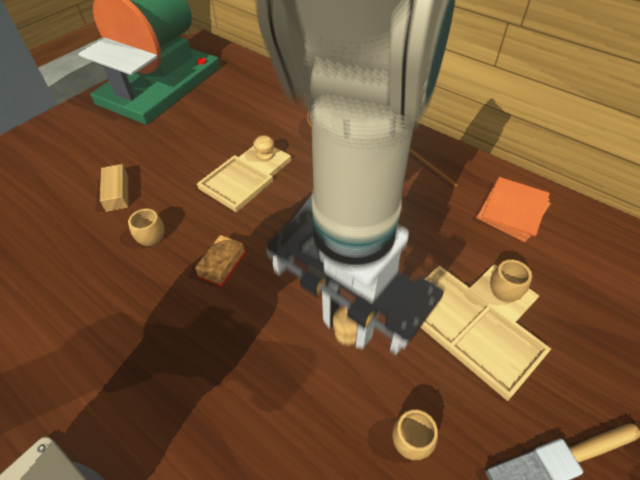

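The knob is lifted (345,325). I'll carry it to the knob tray.

apply_moves(slide=[[5, -40, 10], [15, -80, 40], [30, -80, 78], [46, -80, 115], [62, -80, 152], [78, -80, 190], [94, -80, 228], [110, -80, 266], [126, -80, 304], [140, -80, 340]], rot=[[0, 0, 0], [0, 0, 0], [0, 0, 0], [0, 0, 0], [0, 0, 0], [0, 0, 0], [0, 0, 0], [0, 0, 0], [0, 0, 0], [0, 0, 0]], gripper=[0.3, 0.3, 0.3, 0.3, 0.3, 0.3, 0.3, 0.3, 0.3, 0.3])

```text
t: 18.18
tool_pos: [0.5583, 0.2066, 0.1788]
eef_rot: [0.707, -0.0, 0.0, -0.707]
contact_force: [0.9, 0.3, 0.7]
width: 0.398
```

```bash
python3 - <<'E'
from h import *
s=ctrl.sense();print(s["tool_pos"],s["width"]*94,s["contact_force"],s["qpos"].round(3))
togo([.568,.2395,.016],90)
E
```

```text
[0.55833935 0.20657335 0.17876098] 37.430842107076074 [0.85594702 0.34665671 0.68068411] [-0.04   0.637 -0.586  1.694  0.42   0.939  0.783]
slide [  9.7 162.8  33. ] rot [ 0.01 -0.02 -0.01]
```

apply_moves(slide=[[10, 10, 30], [10, 40, 33], [10, 75, 33], [10, 110, 33], [10, 140, 33], [10, 155, 33], [10, 163, 33], [10, 163, 33], [10, 163, 33], [10, 163, 33]], rot=[[0, 0, 0], [0, 0, 0], [0, 0, 0], [0, 0, 0], [0, 0, 0], [0, 0, 0], [0, 0, 0], [0, 0, 0], [0, 0, 0], [0, 0, 0]], gripper=[0.3, 0.3, 0.3, 0.3, 0.3, 0.3, 0.3, 0.3, 0.3, 0.3])

```text
t: 19.02
tool_pos: [0.5687, 0.238, 0.0171]
eef_rot: [-0.707, -0.0, -0.001, 0.707]
contact_force: [0.5, 0.0, -1.1]
width: 0.395
```

```bash
python3 - <<'E'
from h import *
s=ctrl.sense();print(s["tool_pos"],s["width"]*94,s["contact_force"],s["qpos"].round(3))
togo([.568,.2395,.0145],90)
E
```

```text
[0.56874013 0.23801697 0.01714239] 37.13483794626398 [ 0.50028443  0.00959429 -1.09628691] [-0.168  0.866 -0.455  1.743  0.573  0.666  0.626]
slide [-0.7  2.6  1.5] rot [-0.06 -0.05  0.09]
```

apply_moves(slide=[[0, 1, 0], [0, 2, 0], [0, 2, 0], [0, 2, 0], [0, 2, 0], [0, 2, 0], [0, 2, 0], [0, 2, 0], [0, -20, 0], [0, -50, 0]], rot=[[0, 0, 0], [0, 0, 0], [0, 0, 0], [0, 0, 0], [0, 0, 0], [0, 0, 0], [0, 0, 0], [0, 0, 0], [0, 0, 0], [0, 0, 0]], gripper=[0.3, 0.3, 0.3, 0.7, 0.7, 0.7, 0.7, 0.7, 0.7, 0.7])

```text
t: 19.85
tool_pos: [0.5659, 0.2363, 0.0642]
eef_rot: [0.708, -0.002, -0.002, -0.706]
contact_force: [0.5, -0.6, 0.4]
width: 0.698
```

```bash
python3 - <<'E'
from h import *
s=ctrl.sense();print(s["tool_pos"],s["width"]*94,s["contact_force"],s["qpos"].round(3))
p,d=ctrl.camera("wrist");cv2.imwrite("pics/w9.png",p[:,:,::-1])
togo([.391,.263,.18],90)
E
```

```text
[0.56588958 0.23630602 0.06418365] 65.59439400585843 [ 0.51327322 -0.60464707  0.44929725] [-0.141  0.803 -0.5    1.726  0.526  0.757  0.665]
slide [-178.5 -109.4   24.1] rot [-0.15 -0.03  0.28]
```

View pics/w9.png

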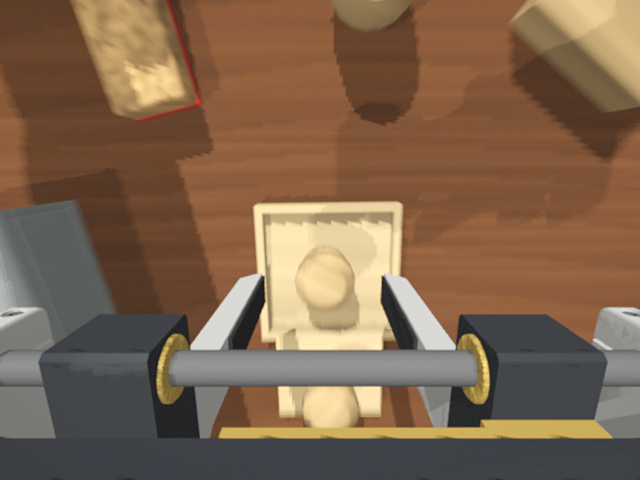

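The knob stands in its bay at (325,278). Next is the left-hand cup.

apply_moves(slide=[[0, -30, 0], [-30, -45, 5], [-70, -45, 10], [-110, -45, 15], [-150, -40, 20], [-178, -35, 24], [-178, -30, 24], [-178, -30, 24], [-178, -30, 24], [-178, -30, 24]], rot=[[0, 0, 0], [0, 0, 0], [0, 0, 0], [0, 0, 0], [0, 0, 0], [0, 0, 0], [0, 0, 0], [0, 0, 0], [0, 0, 0], [0, 0, 0]], gripper=[0.7, 0.7, 1, 1, 1, 1, 1, 1, 1, 1])

```text
t: 20.73
tool_pos: [0.3918, 0.2618, 0.0962]
eef_rot: [-0.707, 0.0, -0.001, 0.707]
contact_force: [-0.1, -0.1, -0.3]
width: 0.999
```

```bash
python3 - <<'E'
from h import *
s=ctrl.sense();print(s["tool_pos"],s["width"]*94,s["contact_force"],s["qpos"].round(3))
p,d=ctrl.camera("wrist");cv2.imwrite("pics/w10.png",p[:,:,::-1])
togo([.391,.263,.007],90)
E
```

```text
[0.39176259 0.2617522  0.09623213] 93.92909971285259 [-0.12322129 -0.14635983 -0.27563357] [-0.308  0.596 -0.495  2.101  0.522  0.564  0.388]
slide [-0.8 89.2  1.3] rot [-0.04 -0.16  0.06]
```

View pics/w10.png

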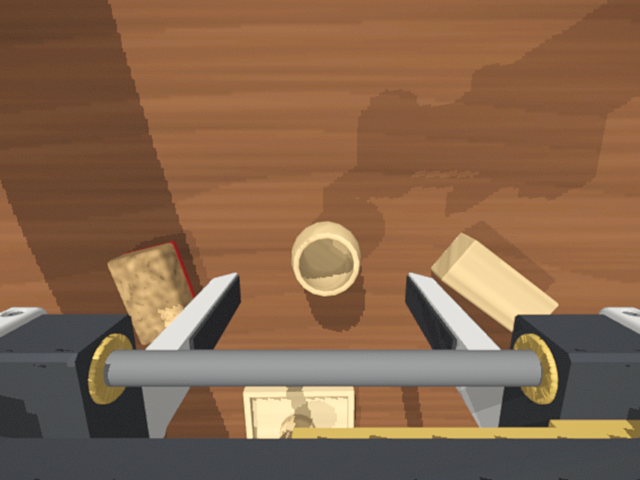

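The cup is centred at (326,260), between the block on the left and the offcut on the right. I'll descend with a narrower opening of 80 mm.

apply_moves(slide=[[-1, 15, 1], [-1, 35, 1], [-1, 55, 1], [-1, 72, 1], [-1, 83, 1], [-1, 88, 1], [-1, 89, 1], [-1, 89, 1], [-1, 89, 1], [-1, 89, 1]], rot=[[0, 0, 0], [0, 0, 0], [0, 0, 0], [0, 0, 0], [0, 0, 0], [0, 0, 0], [0, 0, 0], [0, 0, 0], [0, 0, 0], [0, 0, 0]], gripper=[0.85, 0.85, 0.85, 0.85, 0.85, 0.85, 0.85, 0.45, 0.45, 0.45], newtons=25)

```text
t: 21.62
tool_pos: [0.3897, 0.2629, 0.0078]
eef_rot: [-0.707, 0.0, -0.001, 0.707]
contact_force: [-0.3, 1.2, 0.6]
width: 0.676
```

apply_moves(slide=[[0, 0, 0], [0, 0, 0], [0, 0, 0], [0, -15, 0], [0, -45, 0], [0, -85, 0], [0, -125, 0], [0, -160, 0], [0, -170, 0], [0, -170, 0]], rot=[[0, 0, 0], [0, 0, 0], [0, 0, 0], [0, 0, 0], [0, 0, 0], [0, 0, 0], [0, 0, 0], [0, 0, 0], [0, 0, 0], [0, 0, 0]], gripper=[0.45, 0.45, 0.45, 0.45, 0.45, 0.45, 0.45, 0.45, 0.45, 0.45])

```text
t: 22.45
tool_pos: [0.3906, 0.2636, 0.1797]
eef_rot: [-0.706, -0.001, -0.002, 0.708]
contact_force: [-0.1, -0.1, -1.0]
width: 0.55
```

```bash
python3 - <<'E'
from h import *
s=ctrl.sense();print(s["tool_pos"],s["width"]*94,s["contact_force"],s["qpos"].round(3))
p,d=ctrl.camera("wrist");cv2.imwrite("pics/w11.png",p[:,:,::-1])
togo([.5757,-.1997,.18],81.2)
E
```

```text
[0.39060344 0.26360713 0.17966436] 51.74005703772713 [-0.10058487 -0.09740738 -0.98326047] [-0.209  0.47  -0.625  2.023  0.396  0.762  0.497]
slide [ 186.8   -2.2 -461.9] rot [-0.05  8.71  0.12]
```

View pics/w11.png

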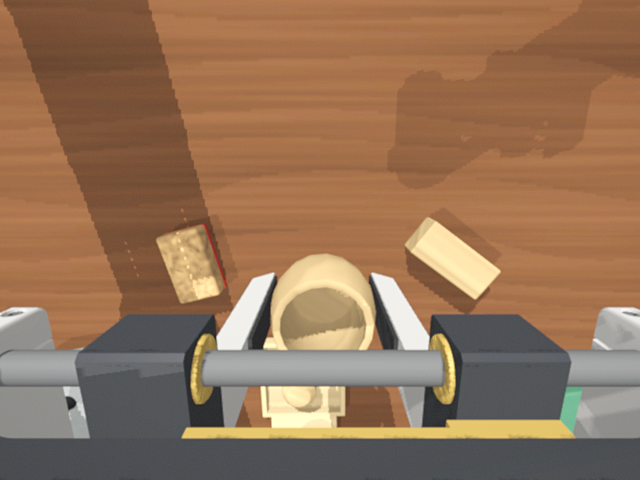

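The cup is held upright at (323,300). I'll carry it to the +y bay of the cup tray.

apply_moves(slide=[[16, 0, -38], [32, 0, -76], [48, 0, -114], [64, 0, -152], [80, 0, -190], [96, 0, -228], [112, 0, -266], [128, 0, -304], [144, 0, -342], [160, 0, -380]], rot=[[0, 2, 0], [0, 4, 0], [0, 6, 0], [0, 8.7, 0], [0, 8.7, 0], [0, 8.7, 0], [0, 8.7, 0], [0, 8.7, 0], [0, 8.7, 0], [0, 8.7, 0]], gripper=[0.45, 0.45, 0.45, 0.45, 0.45, 0.45, 0.45, 0.45, 0.45, 0.45])

```text
t: 23.33
tool_pos: [0.5474, -0.1196, 0.1743]
eef_rot: [-0.705, 0.056, -0.052, 0.705]
contact_force: [-0.1, 1.1, -0.4]
width: 0.551
```

```bash
python3 - <<'E'
from h import *
s=ctrl.sense();print(s["tool_pos"],s["width"]*94,s["contact_force"],s["qpos"].round(3))
togo([.5757,-.1997,.05],81.2)
E
```

```text
[ 0.54743139 -0.11961558  0.17426024] 51.827771165536326 [-0.0589492   1.11113802 -0.40273775] [ 0.527  0.592 -0.561  1.791  0.396  0.878  1.203]
slide [ 40.7 124.1 -74.8] rot [ 0.02  0.06 -0.27]
```

apply_moves(slide=[[20, 0, -37], [40, 0, -70], [41, 25, -75], [41, 60, -75], [41, 95, -75], [41, 120, -75], [41, 124, -75], [41, 124, -75], [41, 124, -75]], rot=[[0, 0, 0], [0, 0, 0], [0, 0, 0], [0, 0, 0], [0, 0, 0], [0, 0, 0], [0, 0, 0], [0, 0, 0], [0, 0, 0]], gripper=[0.45, 0.45, 0.45, 0.45, 0.45, 0.45, 0.45, 0.45, 0.45])

```text
t: 24.08
tool_pos: [0.5778, -0.1973, 0.0527]
eef_rot: [-0.705, 0.054, -0.053, 0.705]
contact_force: [1.0, -0.2, 0.5]
width: 0.552
```

```bash
python3 - <<'E'
from h import *
s=ctrl.sense();print(s["tool_pos"],s["width"]*94,s["contact_force"],s["qpos"].round(3))
togo([.5757,-.1997,.0145],81.2)
p,d=ctrl.camera("side");cv2.imwrite("pics/s12.png",p[:,:,::-1])
E
```

```text
[ 0.57784325 -0.19728522  0.05269085] 51.9106418146493 [ 0.96305435 -0.21935063  0.51146624] [ 0.565  0.808 -0.465  1.745  0.517  0.715  1.244]
slide [-1.7 38.2 -2.7] rot [-0.02  0.1  -0.06]
```

View pics/s12.png

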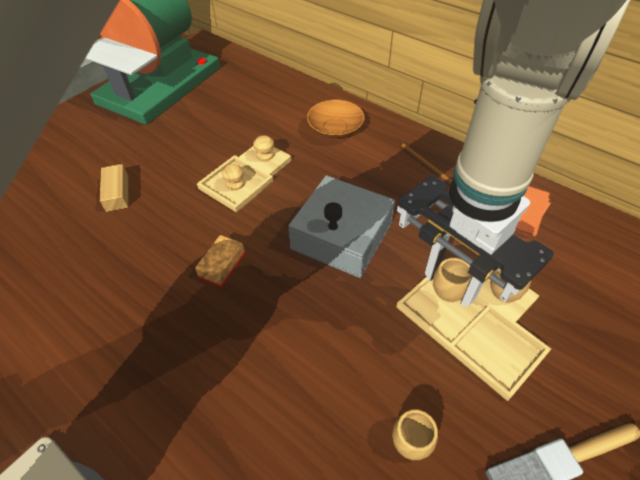

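The cup is over the +y bay (455,280). I'll lower it, release with a 60 mm opening so the fingers stay inside the bay, and rise.

apply_moves(slide=[[-2, 12, -2], [-2, 24, -2], [-2, 33, -2], [-2, 37, -2], [-2, 38, -2], [-2, 38, -2], [-2, 38, -2], [-2, 38, -2], [-2, 38, -2], [-2, 38, -2]], rot=[[0, 0, 0], [0, 0, 0], [0, 0, 0], [0, 0, 0], [0, 0, 0], [0, 0, 0], [0, 0, 0], [0, 0, 0], [0, 0, 0], [0, 0, 0]], gripper=[0.45, 0.45, 0.45, 0.45, 0.45, 0.45, 0.45, 0.45, 0.64, 0.64])

```text
t: 24.97
tool_pos: [0.5759, -0.1996, 0.0155]
eef_rot: [0.705, -0.054, 0.054, -0.705]
contact_force: [-0.1, -0.5, 0.2]
width: 0.632
```

apply_moves(slide=[[0, 0, 0], [0, -10, 0], [0, -30, 0], [0, -60, 0], [0, -90, 0], [-30, -110, 0], [-60, -110, 0], [-60, -110, 0]], rot=[[0, 0, 0], [0, 0, 0], [0, 0, 0], [0, 0, 0], [0, 0, 0], [0, 0, 0], [0, 0, 0], [0, 0, 0]], gripper=[0.64, 0.64, 0.64, 0.7, 0.85, 0.85, 0.85, 0.85])

```text
t: 25.63
tool_pos: [0.5104, -0.1902, 0.1266]
eef_rot: [0.706, -0.056, 0.052, -0.704]
contact_force: [-0.9, 0.6, -0.7]
width: 0.853
```

```bash
python3 - <<'E'
from h import *
s=ctrl.sense();print(s["tool_pos"],s["width"]*94,s["contact_force"],s["qpos"].round(3))
togo([.3825,-.2625,.09],81.2)
p,d=ctrl.camera("wrist");cv2.imwrite("pics/w13.png",p[:,:,::-1])
E
```

```text
[ 0.51037067 -0.19016238  0.12661479] 80.13825032380136 [-0.94301143  0.57020928 -0.73924755] [ 0.649  0.634 -0.53   1.878  0.456  0.756  1.282]
slide [-115.2   37.4  -90.8] rot [ 0.14  0.07 -0.28]
```

View pics/w13.png

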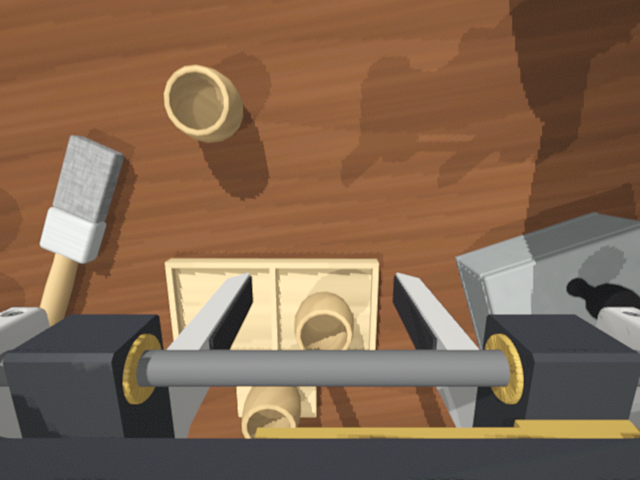

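The cup stands in the right-hand bay of this view (325,325). Now the second cup at (203,103).

apply_moves(slide=[[-32, 0, -25], [-64, 0, -50], [-96, 10, -75], [-115, 20, -91], [-115, 30, -91], [-115, 30, -91], [-115, 30, -91], [-115, 30, -91]], rot=[[0, 0, 0], [0, 0, 0], [0, 0, 0], [0, 0, 0], [0, 0, 0], [0, 0, 0], [0, 0, 0], [0, 0, 0]], gripper=[0.9, 0.9, 0.9, 0.9, 0.9, 0.9, 0.9, 0.9])

```text
t: 26.35
tool_pos: [0.3912, -0.2622, 0.0956]
eef_rot: [-0.705, 0.052, -0.054, 0.705]
contact_force: [0.4, -0.5, -0.6]
width: 0.901
```

```bash
python3 - <<'E'
from h import *
s=ctrl.sense();print(s["tool_pos"],s["width"]*94,s["contact_force"],s["qpos"].round(3))
togo([.3825,-.2625,.007],81.2)
p,d=ctrl.camera("wrist");cv2.imwrite("pics/w14.png",p[:,:,::-1])
E
```

```text
[ 0.39120876 -0.26223116  0.09558389] 84.65538646860131 [ 0.41567217 -0.46318802 -0.57465487] [ 0.876  0.598 -0.5    2.102  0.528  0.563  1.415]
slide [-8.8 88.6 -1.6] rot [-0.03  0.18  0.14]
```

View pics/w14.png

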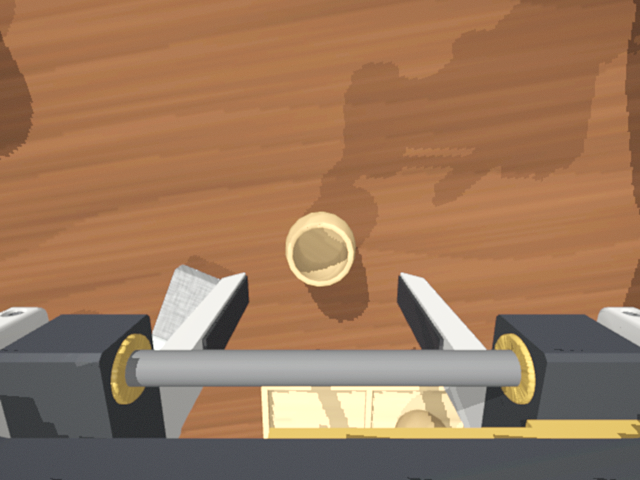

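The cup is centred at (320,250). The brush is about 35 mm clear of the left finger.

apply_moves(slide=[[-9, 5, -1], [-9, 30, -1], [-9, 52, -1], [-9, 70, -1], [-9, 83, -1], [-9, 88, -1], [-9, 88, -1], [-9, 88, -1], [-9, 88, -1], [-9, 88, -1]], rot=[[0, 0, 0], [0, 0, 0], [0, 0, 0], [0, 0, 0], [0, 0, 0], [0, 0, 0], [0, 0, 0], [0, 0, 0], [0, 0, 0], [0, 0, 0]], gripper=[0.8, 0.8, 0.8, 0.8, 0.8, 0.8, 0.8, 0.45, 0.45, 0.45], newtons=25)

```text
t: 27.23
tool_pos: [0.3805, -0.2628, 0.0079]
eef_rot: [0.705, -0.053, 0.054, -0.705]
contact_force: [-0.1, 0.1, 0.0]
width: 0.623
```

apply_moves(slide=[[0, 0, 0], [0, 0, 0], [0, 0, 0], [0, -15, 0], [0, -45, 0], [0, -75, 0], [0, -95, 0], [0, -100, 0]], rot=[[0, 0, 0], [0, 0, 0], [0, 0, 0], [0, 0, 0], [0, 0, 0], [0, 0, 0], [0, 0, 0], [0, 0, 0]], gripper=[0.45, 0.45, 0.45, 0.45, 0.45, 0.45, 0.45, 0.45])

```text
t: 27.9
tool_pos: [0.3811, -0.2635, 0.1099]
eef_rot: [0.706, -0.053, 0.056, -0.704]
contact_force: [0.5, 0.0, -1.7]
width: 0.55
```

```bash
python3 - <<'E'
from h import *
s=ctrl.sense();print(s["tool_pos"],s["width"]*94,s["contact_force"],s["qpos"].round(3))
togo([.5611,-.2935,.09],81.2)
p,d=ctrl.camera("wrist");cv2.imwrite("pics/w15.png",p[:,:,::-1])
E
```

```text
[ 0.38111341 -0.26345235  0.10986317] 51.706187840763654 [ 0.53097468  0.04428393 -1.68905701] [ 0.915  0.567 -0.533  2.113  0.518  0.585  1.428]
slide [182.4  20.7  -2.2] rot [0.11 0.02 0.25]
```

View pics/w15.png

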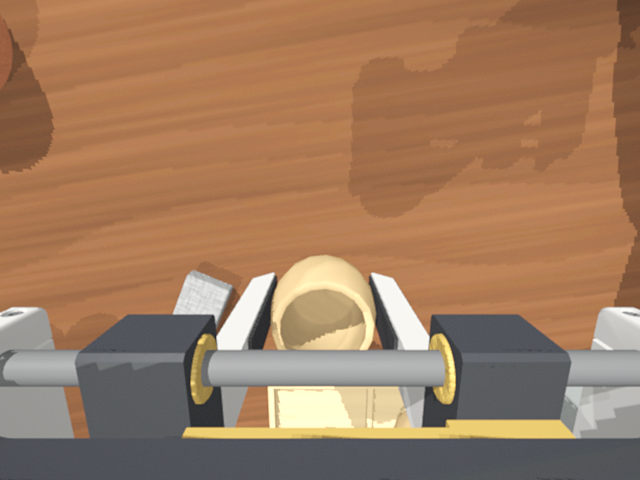

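apply_moves(slide=[[30, 0, 0], [65, 0, 0], [100, 0, -1], [135, 0, -1], [165, 0, -2], [182, 10, -2], [182, 30, -2], [182, 50, -2], [182, 50, -2], [182, 50, -2]], rot=[[0, 0, 0], [0, 0, 0], [0, 0, 0], [0, 0, 0], [0, 0, 0], [0, 0, 0], [0, 0, 0], [0, 0, 0], [0, 0, 0], [0, 0, 0]], gripper=[0.45, 0.45, 0.45, 0.45, 0.45, 0.45, 0.45, 0.45, 0.45, 0.45])

```text
t: 28.78
tool_pos: [0.5575, -0.2915, 0.0547]
eef_rot: [-0.705, 0.055, -0.052, 0.705]
contact_force: [0.9, -0.2, -0.7]
width: 0.548
```

```bash
python3 - <<'E'
from h import *
s=ctrl.sense();print(s["tool_pos"],s["width"]*94,s["contact_force"],s["qpos"].round(3))
togo([.5611,-.2935,.0145],81.2)
p,d=ctrl.camera("side");cv2.imwrite("pics/s16.png",p[:,:,::-1])
E
```

```text
[ 0.55745283 -0.29147308  0.05471094] 51.493733864245236 [ 0.8527222  -0.20549004 -0.74481082] [ 0.727  0.832 -0.492  1.685  0.528  0.766  1.399]
slide [ 4.1 40.2 -1.5] rot [-0.05  0.08 -0.27]
```

View pics/s16.png

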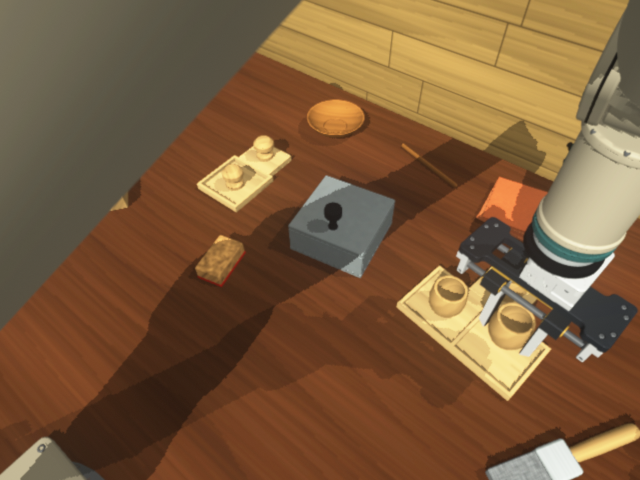

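The second cup hangs over the -y bay (512,325), and the first stands at (449,295). I'll lower and release.

apply_moves(slide=[[3, 12, -1], [3, 24, -1], [3, 34, -1], [3, 38, -1], [3, 40, -1], [3, 40, -1], [3, 40, -1], [3, 40, -1], [3, 40, -1], [3, 40, -1]], rot=[[0, 0, 0], [0, 0, 0], [0, 0, 0], [0, 0, 0], [0, 0, 0], [0, 0, 0], [0, 0, 0], [0, 0, 0], [0, 0, 0], [0, 0, 0]], gripper=[0.45, 0.45, 0.45, 0.45, 0.45, 0.45, 0.45, 0.45, 0.64, 0.64])

```text
t: 29.67
tool_pos: [0.5625, -0.2938, 0.0176]
eef_rot: [0.705, -0.054, 0.054, -0.705]
contact_force: [-0.7, -0.3, 0.4]
width: 0.629
```

apply_moves(slide=[[0, 0, 0], [0, -10, 0], [0, -30, 0], [0, -60, 0], [0, -90, 0], [0, -130, 0], [0, -170, 0], [-40, -200, 0], [-80, -200, 0], [-110, -200, 0]], rot=[[0, 0, 0], [0, 0, 0], [0, 0, 0], [0, 0, 0], [0, 0, 0], [0, 0, 0], [0, 0, 0], [0, 0, 0], [0, 0, 0], [0, 0, 0]], gripper=[0.64, 0.64, 0.64, 0.64, 0.64, 0.64, 0.64, 0.64, 0.64, 0.64])

```text
t: 30.5
tool_pos: [0.453, -0.2766, 0.2199]
eef_rot: [0.706, -0.052, 0.055, -0.704]
contact_force: [-0.2, 0.3, -0.5]
width: 0.641
```

```bash
python3 - <<'E'
from h import *
s=ctrl.sense();print(s["tool_pos"],s["width"]*94,s["contact_force"],s["qpos"].round(3))
p,d=ctrl.camera("top");cv2.imwrite("pics/t17.png",p[:,:,::-1]);C=cloud("top",d);Z=C[...,2]
def cen(nm,c,r,z0,z1):
    k=(d>0)&(np.hypot(C[...,0]-c[0],C[...,1]-c[1])<r)&(Z>z0)&(Z<z1);P=C[k]
    if len(P)<20: print(nm,"few");return
    m=(P.min(0)+P.max(0))/2;print(nm,m.round(4),np.ptp(P,axis=0).round(3),P[:,2].max().round(4))
cen("cup+",(.5757,-.1997),.04,.045,.07);cen("cup-",(.5611,-.2935),.04,.045,.07);cen("knob",(.57,.2395),.035,.03,.07);cen("block",(.426,.124),.06,.024,.04)
k=(d>0)&(np.hypot(C[...,0]-.595,C[...,1]-.007)<.06)&(Z>.05)&(Z<.08);P=C[k]
if len(P)>50:
    A=np.c_[P[:,:2],np.ones(len(P))];co=np.linalg.lstsq(A,P[:,2],rcond=None)[0];r=abs(P[:,2]-A@co)<.003;co=np.linalg.lstsq(A[r],P[r,2],rcond=None)[0];print("lid",co,r.sum())
E
```

```text
[ 0.45304206 -0.27660634  0.21991884] 60.290591287319614 [-0.19491938  0.29171331 -0.51042214] [ 0.923  0.499 -0.632  1.824  0.362  0.931  1.549]
cup+ [ 0.5783 -0.1985  0.0504] [0.049 0.05  0.011] 0.0558
cup- [ 0.5737 -0.2899  0.0508] [0.034 0.043 0.012] 0.0566
knob [0.5688 0.2374 0.0402] [0.038 0.039 0.02 ] 0.0501
block [0.4261 0.1236 0.0298] [0.081 0.058 0.011] 0.0355
lid [-0.00065444  0.00105419  0.06075022] 3079
```

View pics/t17.png

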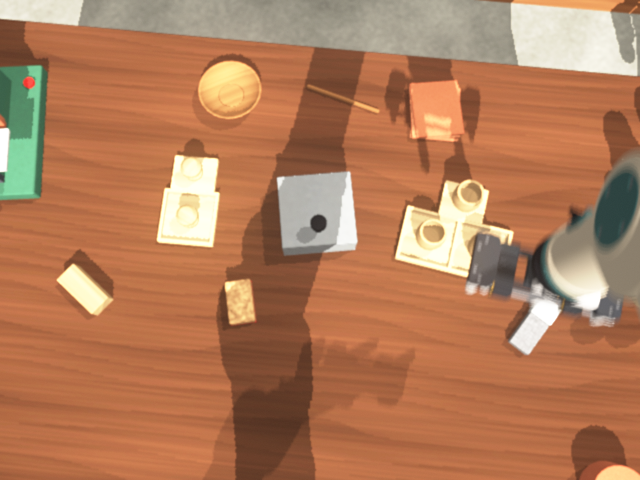

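Cup+, the knob, block and lid measure well. Cup- is half hidden by the gripper, so I'll move aside and look once more.

apply_moves(slide=[[0, -10, 40], [0, -10, 80], [0, -10, 120], [0, -10, 160], [0, -10, 200], [0, -10, 240], [0, -10, 240], [0, -10, 240], [0, -10, 240]], rot=[[0, 0, 0], [0, 0, 0], [0, 0, 0], [0, 0, 0], [0, 0, 0], [0, 0, 0], [0, 0, 0], [0, 0, 0], [0, 0, 0]], gripper=[0.64, 0.64, 0.64, 0.64, 0.64, 0.64, 0.64, 0.64, 0.64])

```text
t: 31.3
tool_pos: [0.4899, -0.0402, 0.2274]
eef_rot: [0.705, -0.054, 0.054, -0.705]
contact_force: [0.2, -0.1, -0.1]
width: 0.645
```

```bash
python3 - <<'E'
from h import *
s=ctrl.sense();print(s["t"],s["tool_pos"],s["contact_force"],abs(s["qd"]).max())
for n in("top","side"):
    p,d=ctrl.camera(n);cv2.imwrite(f"pics/{n}18.png",p[:,:,::-1]);C=cloud(n,d);Z=C[...,2]+(.002 if n=="side" else 0)
    a=np.radians(-8.8);X=np.array([np.cos(a),np.sin(a)]);Y=np.array([-X[1],X[0]])
    for nm,c in(("cup+",(.5757,-.1997)),("cup-",(.5611,-.2935))):
        k=(d>0)&(np.hypot(C[...,0]-c[0],C[...,1]-c[1])<.04)&(Z>.046)&(Z<.07);P=C[k]
        if len(P)<20: print(nm,"few");continue
        m=(P.min(0)+P.max(0))/2;q=m[:2]-[.5684,-.2466];A=np.c_[P[:,:2],np.ones(len(P))];rim=Z[k]>.05
        co=np.linalg.lstsq(A[rim],P[rim,2],rcond=None)[0]
        print(n,nm,"tray xy",(q@X).round(4),(q@Y).round(4),"ext",np.ptp(P,axis=0).round(3),"rim slope",co[:2].round(3))
E
```

```text
31.3 [ 0.48988355 -0.04022033  0.22741921] [ 0.16291995 -0.08476486 -0.1329433 ] 0.03415667096256537
cup+ few
cup- few
side cup+ tray xy -0.0004 0.047 ext [0.048 0.049 0.01 ] rim slope [0.011 0.002]
side cup- tray xy 0.0017 -0.0478 ext [0.049 0.049 0.009] rim slope [0.009 0.002]
```

View pics/side18.png

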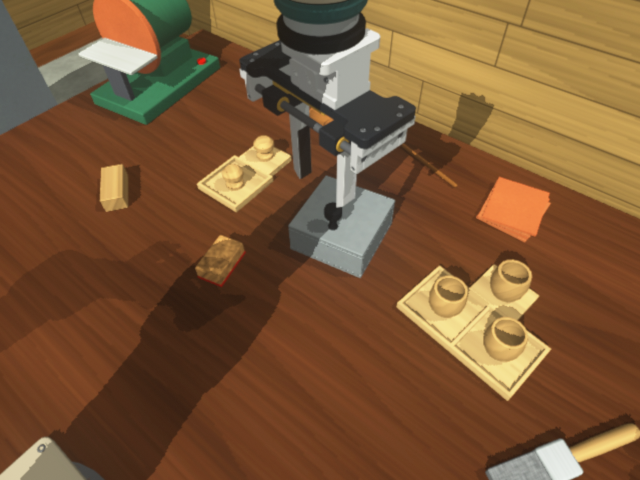

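Both cups are within 2 mm of their bay centres and level, the knob is in its tray, the lid is shut, and the gripper is well clear. I'll hand in.

```bash
python3 - <<'E'
from station import ctrl
print(ctrl.sign_off())
E
```

```text
the job is handed in; nothing more can be done
None
```

The job is done and handed in at about 31 s of the 131 s allowed; the hand-in itself gives no verdict.

I opened the lid to about 92° by its handle, stood the drum in the box and shut the lid. The knob then went into its tray and one cup into each bay of the cup tray.

What the last checks showed:
- **Cups:** from the side camera, both are within about 2 mm of their bay centres, with level rims (slope about 0.01).
- **Knob:** upright, about 2 mm from the centre of its bay.
- **Lid:** shut; its top was level to about 0.001 in the last top view, taken just before the final side-step.
- **Cork block:** less than 1 mm from where it started.
- **Drum:** seen standing upright, about 12 mm from the box centre, before I shut the lid. It could not be seen afterwards.
- **Arm:** the gripper was clear of everything, with contact force near zero.

Two checks fell short:
- **First look at the second cup:** the gripper half hid it in the top view, so its position read wrong; the later clear side view settled it.
- **Final top view:** the arm blocked both cups, so their last check rests on the side camera alone.

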